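Screw down the wing screw of a divider jig

ROBOT

A 6-joint arm with a two-finger parallel gripper is mounted at the origin on the work surface. World frame = base frame: x ahead of the robot, y to its left, z up, the work surface at z = 0. Lengths are in mm, angles in rad, forces in N, time in s.
With the tool pointing down it reaches from about 325 to 900 mm from the base axis. Payload 6.1 kg.
Tool frame: the origin (TCP) lies at the very end of the fingers, on their centre line; the grasp point (between the pads) lies 19 mm behind it (r.tcp_to_grasp is the distance from the TCP to the grasp point, in mm); z points along the fingers, y is the direction in which the jaws open and shut (so a half turn about z gives the same grasp; the last joint's range is limited). The gripper opens to 85 mm and grips with 20 to 120 N. Pads are 22 mm wide; open, the fingers measure 114 mm over their backs; the gripper's body (76 mm by 85 mm) begins 54 mm behind the grasp point. The pads swing forward as they close: fully open they stand 13 mm farther back than shut.
Start: joints at [-1.417, 0.22, 1.526, -0, 1.395, -0.126], TCP at [172.595, -600.688, 231.3] pointing down, gripper open.
Joint ranges: [-2.98, 2.98], [-0.91, 2.08], [0.09, 2.57], [-1.24, 4.39], [0.2, 2.65], [-2.68, 2.68]. Speed limits (rad/s): [2.57, 2.57, 3.01, 3.14, 3.14, 3.14].

INTERFACE

Orientations are given as [roll, pitch, yaw] about the fixed x, y, z axes, in that order (R = Rz(yaw) Ry(pitch) Rx(roll)).
In Python, from rig import r gives the robot as it stands.
- The arm moves only by the tool jog_arm, never from a script. Its argument "motion" is one flat list of numbers, 7 for each row, row after row: the shift along the tool's x, y, z in m, then the turn, a rotation vector about the tool's x, y, z in rad, then the opening, from 0 (shut) to 1 (fully open). A call has 1 to 12 rows; each row is the pose to reach, as a shift and turn from the pose commanded when the call began, along the tool's axes at that moment; what a row does not reach only later rows make up. A row lasts 1/12 s, in which the tool goes at most 41.7 mm and 7.16 degrees, less where a joint would pass 70% of its speed; a pose out of reach is approached as far as the arm can. A call with a gripper value outside its range is refused whole. The fingers move at their own pace and stop on an object; "grip_force" is the grip in N (left out, the last holds). Time passes only in rows, so rows that repeat a pose let the fingers close. It gives the time, the measured TCP pose, the force and the opening at its end, in the units of the state.
- r.read_state(): the state, without advancing time (a new reading comes with each control period).
- r.read_camera(name): name is "scene" or "side" or "wrist"; returns (picture, depth): 400x640x3 uint8, red, green, blue; 400x640 float32, mm along the optical axis (not along the pixel's ray), 0 where there is no reading.
- r.camera_params(name): a dict with "camera_matrix" (3x3 intrinsics, pixels), "world_from_camera" (4x4, takes a point from camera to world coordinates). Camera axes: x right, y down, z forward; pixel columns grow to the right and rows downward; lengths in mm; the calibration is good to about 2 mm. A picture is of the moment at which its call begins: read the wrist's pose just before it. camera_params takes no time and is no camera call; for the wrist camera it gives the pose at the moment of the call.
- r.job_done(): hands the job in, once; it reports no verdict.
The state is a dict: "clock": time; "qpos": joint angles; "dq": joint speeds; "tau": joint torques, N m; "position": TCP position; "orientation": TCP orientation; "force": force on the tool from outside, world axes, zero at the start; "torque": the same for the moment, N m; "grip_width": opening from 0.0 (shut) to 1.0 (fully open).
Only numpy, scipy, OpenCV 4.12 (cv2) and the standard library are available. Lean on these libraries where they do the work, as an engineer would, in place of code of your own. Each camera call takes 0.05 s, during which the arm holds its last target.

TASK

The wing screw on the clamping jig is still loose: turn it clockwise by pushing its wings round with a fingertip, stroke after stroke, until its foot presses firmly on the stack of dividers, then move clear. Push gently, never pinching the screw or forcing it against its stop, leave the round knurled screw beside it as it is, and do not shift the dividers or lift or knock anything else on the desk.

Things in the scene. Friction and masses are not known exactly. Their poses are not given: they have to be found in the camera images.
- jig: Metal clamping jig, fixed to the desk: grey base plate 110 x 170 x 12 mm, a dark steel post at each end and a dark steel bridge 34 wide and 170 long whose top is 66 mm above the desk. Origin: centre of its underside; its y axis runs along the bridge, z up. Two screws stand up through the bridge, 50 mm apart: the wing screw 25 mm from the centre on the +y side, the knurled one 25 mm on the -y side. It may stand at any yaw.
- wing_mid (a point): Point on the vertical axis of the steel wing screw, at mid-height of its two upright wings. x axis: along the wings; z up. The wings reach 32 mm to each side of the axis, are 6 mm thick and 20 mm tall (10 mm above and below this point) over a hub of 10 mm radius. Starts about 95 mm above the desk and sinks 1 mm per radian of turning. The bridge's top lies at 66 mm.
- wing (a joint): Turn of the wing screw in rad; grows as it turns clockwise seen from above, which lowers its foot. Turns easily (about 0.03 N m) and stays where it is left. Starts between 0.2 and 1.4; the foot meets the stack at about 6.0, grips it firmly from about 7.0 on, and the screw comes to a stop at 10. So one and a quarter turns from any start is enough.
- screw: The whole wing screw (threaded steel shaft 10 across, wings and rubber foot). Origin: on its axis, level with the desk when the screw reads 0, sinking with it.
- pad: Black rubber foot of the wing screw, a disc 26 across and 8 thick under the bridge, sprung inside the screw. Its underside is 26 mm above this body's origin and starts 4 to 6 mm above the stack.
- stack: Stack of clear plastic dividers lying loose on the jig's base under the bridge, 70 x 100 x 8 mm; origin at the centre of its underside, 12 mm above the desk.
- knurled_mid (a point): Point on the axis of the other screw, which has a round knurled steel knob, 28 across, from 71 to 97 mm above the desk, and is already tight: at mid-height of the knob. The knob's side is only 4 mm from the circle that the wings' ends sweep, so a finger cannot go all the way round the wing screw.
- knurled (a joint): Turn of the knurled knob in rad, 0 at the start; it turns as easily as the wing screw and must be left alone.
- divider_a: Bystander: first spare pair of clear dividers, 50 x 70 x 4 mm, flat beside the jig. Origin: centre of its underside.
- divider_b: Bystander: second spare pair of clear dividers, 50 x 70 x 4 mm, flat on the jig's other side. Origin: centre of its underside.
- screwdriver: Bystander: screwdriver lying flat near the jig, 170 mm long. Origin: on the tool's axis line.
- glue: Bystander: small glue bottle standing near the jig, 32 across, 75 mm high. Origin: centre of its underside.
- mug: Bystander: black mug, 84 across, 95 mm high. Origin: centre of its underside.
- jar: Bystander: glass jar with a grey lid, 60 across, 70 mm high. Origin: centre of its underside.
- scrap: Bystander: low grey open tray, 110 x 80 x 30 mm. Origin: centre of its underside.
Mind the look-alikes: they are no part of the job. Leave any black or orange look-alike of the stack alone.

How it is judged (in metres and radians):
On the way:
1. the wing screw has been turned down until its foot meets the stack (value of joint wing above 5.5 rad and contact force between pad and stack above 0.5 N), for 0.2 s.
At the end, for the whole second after the job is handed in: The wing screw is turned to 6.7 rad or more and at rest, its foot presses on the stack with more than 2.2 N, the stack is within 6 mm of where it was and the knurled screw within 0.3 rad (value of joint wing above 6.7 rad and contact force between pad and stack above 2.2 N and velocity of joint wing between -0.05 and 0.05 rad/s and distance of stack from where it was at the start of the episode below 0.006 m and value of joint knurled between -0.3 and 0.3 rad); the robot touches nothing.
It fails at once if the wing screw is pinched or forced (over 30 N between fingers and wings) (contact force between the fingers and screw above 30 N).
It fails at once if the knurled screw is turned by more than 0.3 rad (value of joint knurled above 0.3 rad or value of joint knurled below -0.3 rad).
It fails at once if the stack of dividers is shifted by more than 6 mm or lifted (distance of stack from where it was at the start of the episode above 0.006 m).
It fails at once if a bystander is lifted or knocked more than 15 mm away (distance of any of divider_a, divider_b, screwdriver, glue, mug, jar, scrap from where it was at the start of the episode above 0.015 m).
It also fails if it takes over 54 s, if anything falls off the work surface, if the arm or the gripper's body presses on something with over 40 N, if the wrist force passes 120 N, or if a joint passes its speed limit or range.

## Working session

There is one attempt and no reset: what is moved stays moved. The work goes in short steps, Python scripts to look and compute and a tool call to move; the robot and the scene stay as the last step left them, time stands still between calls to the robot, and variables do not carry over. Pictures are saved under pics/ and viewed, and the job is handed in when it is done.

Besides the shell and the picture viewer there is one more tool, called after ">>>" as a command line: name --argument value ..., lists and objects as JSON in quotes. jog_arm: Moves the arm, as the interface text tells. Its arguments: {"type":"object","properties":{"motion":{"type":"array","items":{"type":"number"}},"grip_force":{"type":"number"}},"required":["motion"]}

```bash
ls; mkdir -p pics; python3 - <<'E'
from rig import r
import cv2
print(r.read_state())
for n in ("scene","side","wrist"):
    p=r.camera_params(n); im,d=r.read_camera(n)
    print(n,p["camera_matrix"],p["world_from_camera"])
    cv2.imwrite(f"pics/{n}0.png",im[:,:,::-1])
    import numpy as np; np.savez(f"{n}0.npz",im=im,d=d,K=p["camera_matrix"],T=p["world_from_camera"])
E
```

```text
pics
{'clock': 0.0, 'qpos': array([-1.41709502e+00,  2.21222397e-01,  1.52759976e+00, -1.91179976e-05,
        1.39470679e+00, -1.26084519e-01]), 'dq': array([-0.00158305, -0.00160974,  0.00136761,  0.00072532,  0.00142202,
       -0.00089783]), 'tau': array([ 1.15888761e-03, -4.96902108e+01, -3.89393878e+01, -1.81406062e-04,
        1.11846221e-02,  1.47863119e-06]), 'position': array([ 172.50029063, -600.09727087,  230.2075621 ]), 'orientation': array([-3.13966936e+00, -2.24823760e-04,  2.79788982e-01]), 'force': array([-0.23330523, -1.13480562, -0.51863   ]), 'torque': array([-0.01696815, -0.01282268,  0.01070664]), 'grip_width': 0.9997610001474972}
scene [[375.51468763   0.         319.01623086]
 [  0.         375.51468763 201.09546269]
 [  0.           0.           1.        ]] [[ 6.12140654e-02  7.56802193e-01 -6.50771295e-01  1.30625668e+03]
 [ 9.98120888e-01 -4.82063221e-02  3.78264795e-02 -2.55261952e+01]
 [-2.74412800e-03 -6.51863936e-01 -7.58330983e-01  9.38122970e+02]
 [ 0.00000000e+00  0.00000000e+00  0.00000000e+00  1.00000000e+00]]
side [[413.07122834   0.         310.74520194]
 [  0.         413.07122834 198.92765188]
 [  0.           0.           1.        ]] [[-9.94123881e-01 -7.74772345e-02  7.55975295e-02  4.85150957e+02]
 [-1.08069203e-01  7.50516021e-01 -6.51956095e-01  7.09561956e+02]
 [-6.22540173e-03 -6.56294889e-01 -7.54478803e-01  8.47775858e+02]
 [ 0.00000000e+00  0.00000000e+00  0.00000000e+00  1.00000000e+00]]
wrist [[309.14544535   0.         320.04378203]
 [  0.         309.14544535 194.63483216]
 [  0.           0.           1.        ]] [[ 2.77346343e-01 -9.22186717e-01 -2.69537873e-01  2.41181322e+02]
 [-9.60767574e-01 -2.66839111e-01 -7.56475855e-02 -5.80536109e+02]
 [-2.16204790e-03  2.79943829e-01 -9.60013947e-01  3.73123586e+02]
 [ 0.00000000e+00  0.00000000e+00  0.00000000e+00  1.00000000e+00]]
```

View pics/scene0.png

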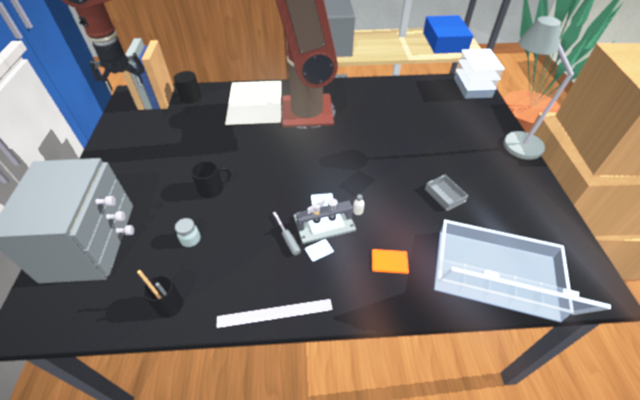

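View pics/side0.png

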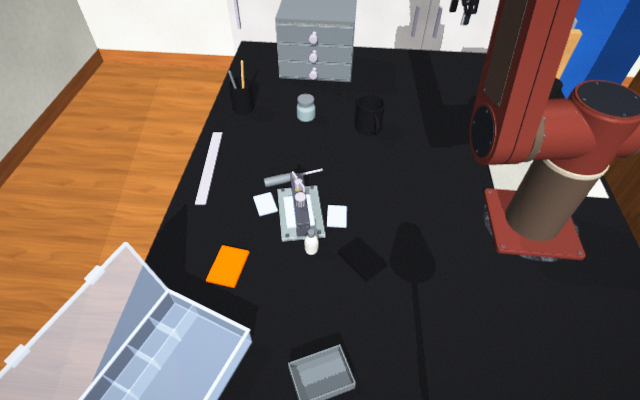

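View pics/wrist0.png

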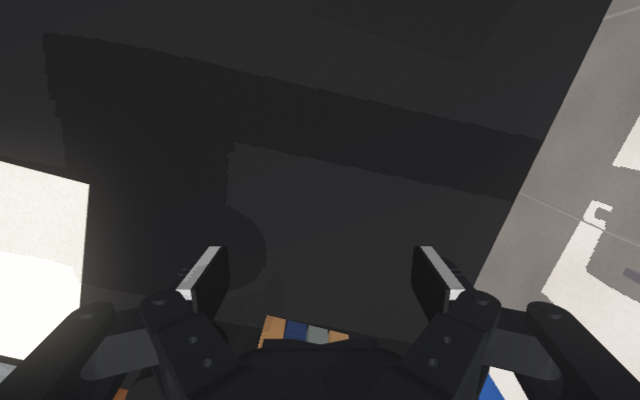

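```bash
cat > h.py <<'E'
import numpy as np, cv2
def ray(K,T,u,v):
    d=T[:3,:3]@(np.linalg.inv(K)@np.array([u,v,1.0])); return T[:3,3],d
def onz(K,T,u,v,z):
    o,d=ray(K,T,u,v); return o+d*(z-o[2])/d[2]
def proj(K,T,p):
    c=T[:3,:3].T@(np.asarray(p,float)-T[:3,3]); q=K@c; return q[:2]/q[2]
def cloud(d,K,T):
    v,u=np.mgrid[:d.shape[0],:d.shape[1]]
    P=np.stack([(u-K[0,2])/K[0,0]*d,(v-K[1,2])/K[1,1]*d,d],-1)
    return P@T[:3,:3].T+T[:3,3]
E
python3 - <<'E'
import cv2,numpy as np
from h import *
for n,(u0,u1,v0,v1) in dict(scene=(260,380,180,270),side=(240,360,150,270)).items():
    z=np.load(n+"0.npz"); im=z["im"][v0:v1,u0:u1,::-1]
    cv2.imwrite(f"pics/{n}c.png",cv2.resize(im,None,fx=5,fy=5,interpolation=cv2.INTER_CUBIC))
    P=cloud(z["d"],z["K"],z["T"])[v0:v1,u0:u1]
    ok=z["d"][v0:v1,u0:u1]>0
    m=ok&(P[...,2]>55)&(P[...,2]<120)
    q=P[m]; print(n,m.sum(),q.min(0),q.max(0))
    m=ok&(P[...,2]>84)&(P[...,2]<120)
    v,u=np.nonzero(m)
    for a,b,c in list(zip(u+u0,v+v0,P[m].round()))[:60]: print(a,b,c)
E
```

```text
scene 745 [546.7584815  -50.95242576  55.06832236] [630.77452343 150.91759699 105.58598734]
324 199 [584.  31. 105.]
325 199 [583.  34. 103.]
331 199 [581.  52. 100.]
332 199 [576.  56.  93.]
334 199 [578.  61.  96.]
322 200 [585.  25. 102.]
323 200 [586.  28. 103.]
324 200 [585.  31. 101.]
325 200 [585.  34. 102.]
330 200 [581.  49.  95.]
331 200 [579.  52.  93.]
332 200 [581.  55.  96.]
333 200 [582.  58.  96.]
334 200 [580.  61.  94.]
335 200 [581.  64.  95.]
336 200 [580.  67.  93.]
320 201 [589.  19. 102.]
321 201 [588.  22. 101.]
322 201 [591.  25. 105.]
323 201 [590.  28. 104.]
324 201 [587.  31.  99.]
325 201 [587.  34.  99.]
329 201 [587.  46.  99.]
330 201 [584.  49.  95.]
331 201 [588.  52.  98.]
332 201 [585.  55.  96.]
333 201 [585.  58.  95.]
334 201 [584.  61.  94.]
335 201 [585.  64.  94.]
336 201 [585.  67.  95.]
337 201 [584.  70.  93.]
319 202 [592.  16. 102.]
320 202 [592.  19. 102.]
321 202 [596.  22. 106.]
322 202 [591.  25. 100.]
323 202 [589.  28.  97.]
324 202 [589.  31.  98.]
325 202 [583.  34.  90.]
328 202 [583.  43.  89.]
329 202 [589.  46.  96.]
330 202 
[... 1379 characters left out ...]

298 178 [599.  -1. 102.]
299 178 [597.  -5.  98.]
294 179 [610.  -4.  93.]
295 179 [607.  -1.  98.]
296 179 [604.   0.  99.]
297 179 [601.   1. 100.]
298 179 [599.   1. 100.]
299 179 [597.  -2.  98.]
300 179 [594.  -1.  99.]
294 180 [610.  -5.  88.]
295 180 [606.   5.  99.]
296 180 [603.   6. 101.]
297 180 [601.   4.  99.]
298 180 [599.   4.  99.]
299 180 [596.   6. 102.]
300 180 [594.   2.  98.]
301 180 [591.   4. 100.]
294 181 [608.  10. 101.]
295 181 [606.   8.  99.]
296 181 [603.   7.  98.]
297 181 [601.   7.  99.]
298 181 [598.   7. 100.]
299 181 [595.  12. 105.]
300 181 [592.  14. 107.]
301 181 [591.   6.  99.]
294 182 [608.   9.  96.]
295 182 [605.  11.  99.]
296 182 [602.  13. 101.]
```

```bash
sleep 1; ls pics
```

```text
scene0.png
scenec.png
side0.png
sidec.png
wrist0.png
```

View pics/scenec.png

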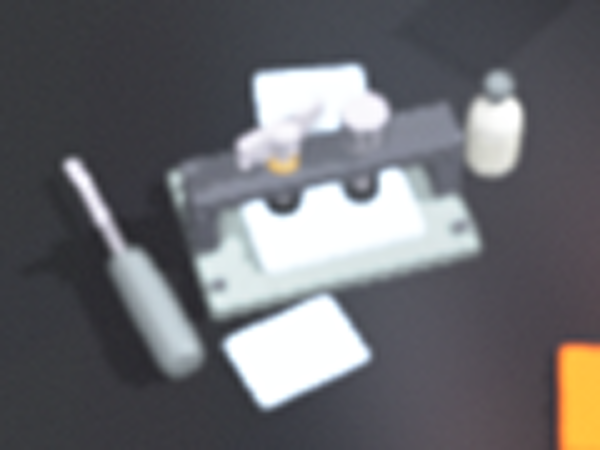

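View pics/sidec.png

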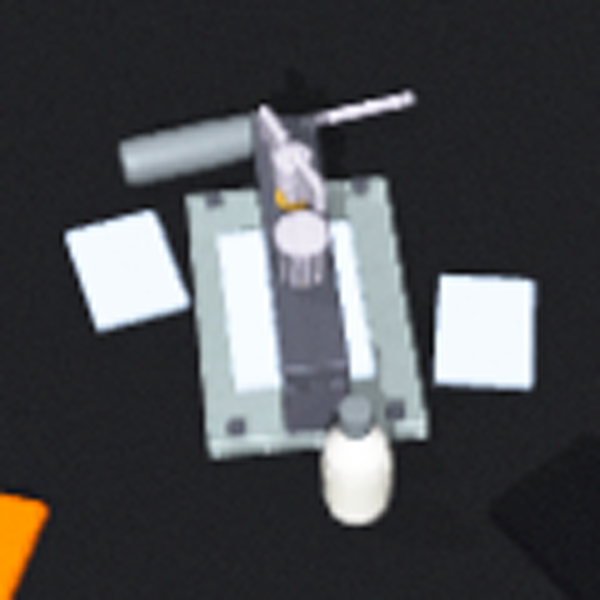

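>>> jog_arm --motion '[0.582,-0.478,-0.005,0,0,-1.29,0,0.582,-0.478,-0.005,0,0,-1.29,0,0.582,-0.478,-0.005,0,0,-1.29,0,0.582,-0.478,-0.005,0,0,-1.29,0,0.582,-0.478,-0.005,0,0,-1.29,0,0.582,-0.478,-0.005,0,0,-1.29,0,0.582,-0.478,-0.005,0,0,-1.29,0,0.582,-0.478,-0.005,0,0,-1.29,0,0.582,-0.478,-0.005,0,0,-1.29,0,0.582,-0.478,-0.005,0,0,-1.29,0,0.582,-0.478,-0.005,0,0,-1.29,0,0.582,-0.478,-0.005,0,0,-1.29,0]' --grip_force 20

```text
clock: 1.15
position: [457.0, -187.0, 234.6]
orientation: [3.141, 0.0, 1.572]
force: [1.2, -0.1, -0.7]
grip_width: 0.001
```

>>> jog_arm --motion '[0.2,0.13,0,0,0,0,0,0.2,0.13,0,0,0,0,0,0.2,0.13,0,0,0,0,0,0.2,0.13,0,0,0,0,0,0.2,0.13,0,0,0,0,0,0.2,0.13,0,0,0,0,0,0.2,0.13,0,0,0,0,0,0.2,0.13,0,0,0,0,0,0.2,0.13,0,0,0,0,0]'

```text
clock: 1.9
position: [586.0, 10.7, 234.0]
orientation: [-3.14, 0.0, 1.57]
force: [0.3, 0.1, 0.1]
grip_width: -0.003
```

```bash
cat > snap.py <<'E'
import sys,numpy as np,cv2
from rig import r
def snap(n,tag):
    p=r.camera_params(n); im,d=r.read_camera(n)
    cv2.imwrite(f"pics/{n}{tag}.png",im[:,:,::-1]); np.savez(f"{n}{tag}.npz",im=im,d=d,K=p["camera_matrix"],T=p["world_from_camera"])
    s=r.read_state(); print(s["clock"],s["position"].round(1),s["orientation"].round(3),s["force"].round(1))
if __name__=="__main__": snap(sys.argv[1],sys.argv[2])
E
python3 snap.py wrist 1
```

```text
1.95 [585.9  10.2 234.2] [-3.141  0.     1.569] [-0.3 -0.2  0.4]
```

View pics/wrist1.png

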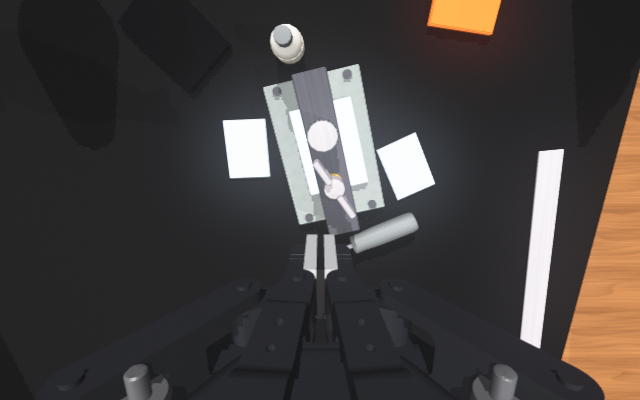

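```bash
python3 - <<'E'
import numpy as np,cv2
from h import *
z=np.load("wrist1.npz"); K,T,im,d=z["K"],z["T"],z["im"],z["d"]
P=cloud(d,K,T)
cv2.imwrite("pics/w1c.png",cv2.resize(im[110:240,250:410,::-1],None,fx=5,fy=4.6,interpolation=cv2.INTER_CUBIC))
for n,u,v in(("knob",322,136),("hub",335,188),("e1",319,162),("e2",351,214),("bridge",345,230),("b2",310,75)):
    print(n,P[v,u].round(1),onz(K,T,u,v,97 if n=="knob" else 105).round(1))
m=(d>0)&(P[...,2]>82)&(P[...,2]<125)
m[:,:250]=0;m[:,400:]=0;m[225:]=0;m[:105]=0
n,l,s,c=cv2.connectedComponentsWithStats(m.astype(np.uint8))
for i in range(1,n):
    if s[i,4]>20:
        q=P[l==i]; zt=np.percentile(q[:,2],80); t=q[q[:,2]>zt-6]
        x=t[:,:2]-t[:,:2].mean(0); w,V=np.linalg.eigh(x.T@x/len(x))
        print(s[i],c[i].round(1),"mean",t.mean(0).round(1),"ztop",zt.round(1),"sd",np.sqrt(w).round(1),"dir",V[:,1].round(3))
b=(d>0)&(P[...,2]>60)&(P[...,2]<71)&(abs(P[...,0]-590)<80)
b[232:]=0
q=P[b][:,:2].astype(np.float32); print("bridge",cv2.minAreaRect(q),cv2.fitLine(q,cv2.DIST_HUBER,0,.1,.1).ravel())
E
```

```text
knob [587.8  55.2  97.9] [587.8  55.1  97. ]
hub [600.1   7.3  98.2] [599.8   9.1 105. ]
e1 [585.2  32.2 100.5] [585.2  33.  105. ]
e2 [615.1 -16.  104.8] [615. -16. 105.]
bridge [613.2 -48.3  66.4] [609.8 -32.1 105. ]
b2 [576.5 108.8  65.2] [577.8 105.4 105. ]
[307 119  32  34 804] [322.6 135.3] mean [588.4  55.5  96.9] ztop 97.7 sd [7.  7.1] dir [0.441 0.897]
[313 159  43  60 772] [334.3 187.4] mean [599.4   7.7 103.7] ztop 104.6 sd [ 2.2 19.6] dir [-0.576  0.817]
bridge ((590.1649780273438, 46.19664764404297), (38.602352142333984, 201.75233459472656), 14.845817565917969) [ 2.2069629e-01 -9.7534257e-01  5.9152692e+02  4.3022762e+01]
```

View pics/w1c.png

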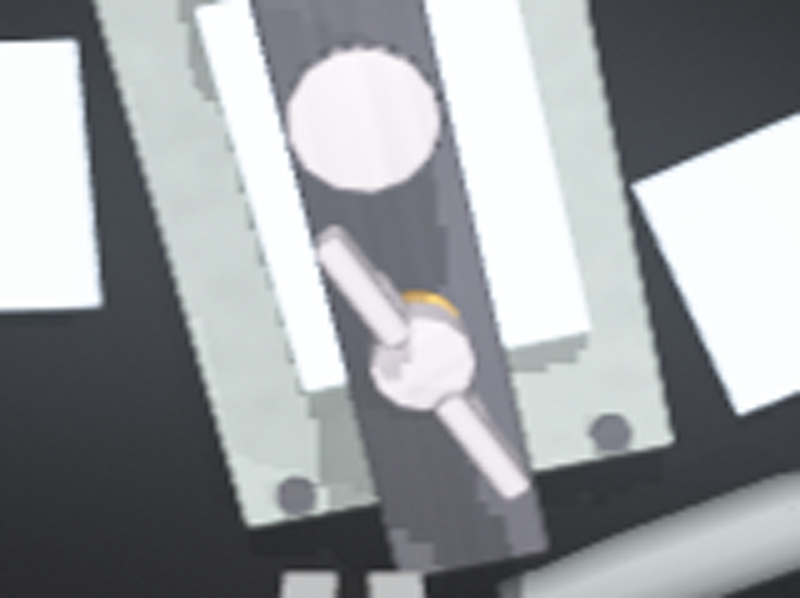

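>>> jog_arm --motion '[0,0.022,0,0,0,0,0,0,0.044,0,0,0,0,0,0,0.044,0.025,0,0,0,0,0,0.044,0.055,0,0,0,0,0,0.044,0.085,0,0,0,0,0,0.044,0.109,0,0,0,0,0,0.044,0.109,0,0,0,0,0,0.044,0.109,0,0,0,0]'

```text
clock: 2.62
position: [628.9, 9.6, 124.4]
orientation: [-3.138, -0.0, 1.568]
force: [0.0, 0.1, 1.0]
grip_width: -0.003
```

```bash
python3 snap.py wrist 2; python3 snap.py side 2; python3 snap.py scene 2; python3 - <<'E'
import cv2
a=cv2.imread("pics/side2.png")[130:280,220:380];b=cv2.imread("pics/scene2.png")[150:270,250:390]
cv2.imwrite("pics/sc2.png",cv2.hconcat([cv2.resize(a,(400,375)),cv2.resize(b,(400,375))]))
E
```

```text
2.6667 [630.6   9.7 126.6] [3.141 0.    1.568] [ 0.7 -0.5  0.7]
2.7167 [631.7   9.8 128. ] [3.139 0.    1.569] [ 0.1 -0.1 -0.1]
2.7667 [632.1  10.  128.5] [3.137 0.    1.569] [-0.4 -0.9  0.5]
```

View pics/wrist2.png

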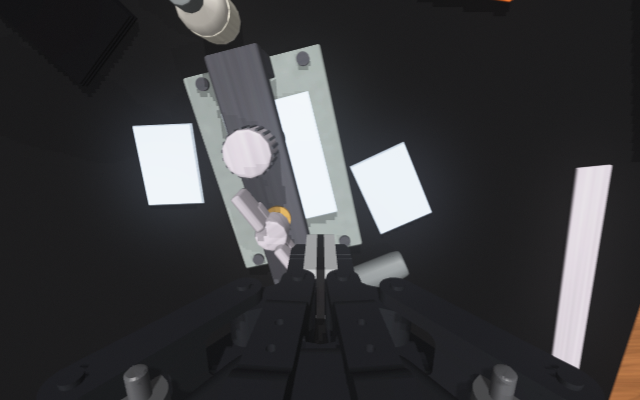

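View pics/sc2.png

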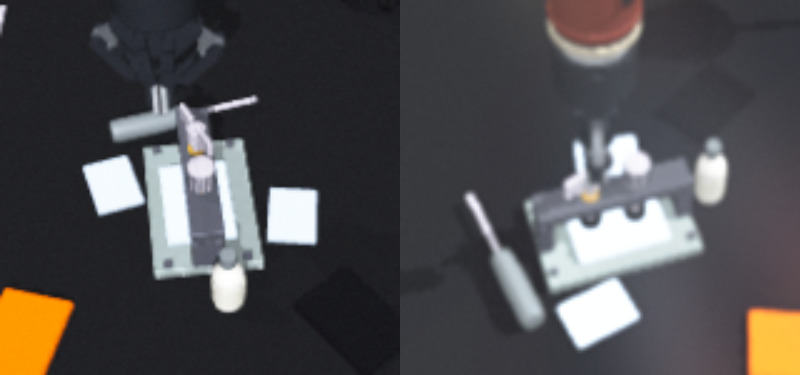

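>>> jog_arm --motion '[0,0,0.012,0,0,0,0,0,0,0.024,0,0,0,0,0,0,0.036,0,0,0,0,0,0,0.046,0,0,0,0,0,0,0.046,0,0,0,0,0,0,0.046,0,0,0,0,0,0,0.046,0,0,0,0]'

```text
clock: 3.35
position: [630.6, 10.9, 79.5]
orientation: [-3.141, -0.0, 1.57]
force: [0.1, -0.4, 0.4]
grip_width: 0.001
```

```bash
python3 - <<'E'
from rig import r
s=r.read_state(); print(s["position"],s["force"])
import numpy as np
# waypoints: shifts in tool x(+y world), y(+x world), from angle a0
c=np.array([599.9,8.1]); R=30; p0=np.array([632,10])
for a in np.arange(0,-205,-6): 
    p=c+R*np.array([np.cos(np.radians(a)),np.sin(np.radians(a))]); print(a,p.round(1),"tool",(p-p0)[::-1].round(1))
E
```

```text
[630.55325562  10.92231197  79.48052817] [ 0.14540003 -0.38990912  0.37366019]
0 [629.9   8.1] tool [-1.9 -2.1]
-6 [629.7   5. ] tool [-5.  -2.3]
-12 [629.2   1.9] tool [-8.1 -2.8]
-18 [628.4  -1.2] tool [-11.2  -3.6]
-24 [627.3  -4.1] tool [-14.1  -4.7]
-30 [625.9  -6.9] tool [-16.9  -6.1]
-36 [624.2  -9.5] tool [-19.5  -7.8]
-42 [622.2 -12. ] tool [-22.   -9.8]
-48 [620.  -14.2] tool [-24.2 -12. ]
-54 [617.5 -16.2] tool [-26.2 -14.5]
-60 [614.9 -17.9] tool [-27.9 -17.1]
-66 [612.1 -19.3] tool [-29.3 -19.9]
-72 [609.2 -20.4] tool [-30.4 -22.8]
-78 [606.1 -21.2] tool [-31.2 -25.9]
-84 [603.  -21.7] tool [-31.7 -29. ]
-90 [599.9 -21.9] tool [-31.9 -32.1]
-96 [596.8 -21.7] tool [-31.7 -35.2]
-102 [593.7 -21.2] tool [-31.2 -38.3]
-108 [590.6 -20.4] tool [-30.4 -41.4]
-114 [587.7 -19.3] tool [-29.3 -44.3]
-120 [584.9 -17.9] tool [-27.9 -47.1]
-126 [582.3 -16.2] tool [-26.2 -49.7]
-132 [579.8 -14.2] tool [-24.2 -52.2]
-138 [577.6 -12. ] tool [-22.  -54.4]
-144 [575.6  -9.5] tool [-19.5 -56.4]
-150 [573.9  -6.9] tool [-16.9 -58.1]
-156 [572.5  -4.1] tool [-14.1 -59.5]
-162 [571.4  -1.2] tool [-11.2 -60.6]
-168 [570.6   1.9] tool [ -8.1 -61.4]
-174 [570.1   5. ] tool [ -5.  -61.9]
-180 [569.9   8.1] tool [ -1.9 -62.1]
-186 [570.1  11.2] tool [  1.2 -61.9]
-192 [570.6  14.3] tool [  4.3 -61.4]
-198 [571.4  17.4] tool [  7.4 -60.6]
-204 [572.5  20.3] tool [ 10.3 -59.5]
```

>>> jog_arm --motion '[-0.002,-0.002,0,0,0,0,0,-0.005,-0.002,0,0,0,0,0,-0.008,-0.003,0,0,0,0,0,-0.011,-0.004,0,0,0,0,0,-0.014,-0.005,0,0,0,0,0,-0.017,-0.006,0,0,0,0,0,-0.0195,-0.008,0,0,0,0,0,-0.022,-0.01,0,0,0,0,0,-0.024,-0.012,0,0,0,0,0,-0.026,-0.0145,0,0,0,0,0,-0.028,-0.017,0,0,0,0,0,-0.029,-0.02,0,0,0,0]'

```text
invalid input at $.motion: expected a multiple of 7 numbers
```

```bash
python3 snap.py wrist 3
```

```text
3.4 [630.9  10.8  80. ] [3.141 0.    1.57 ] [0.1 0.7 0. ]
```

View pics/wrist3.png

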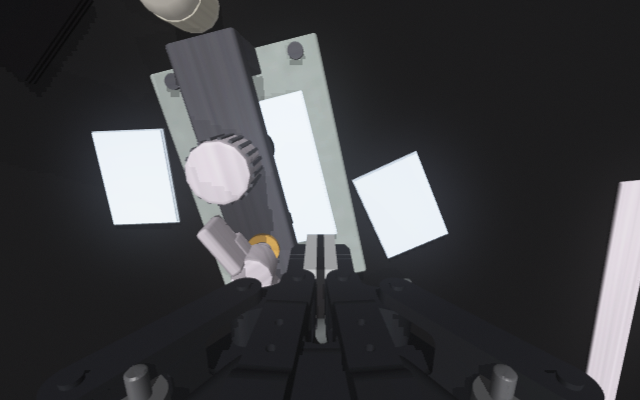

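>>> jog_arm --motion '[-0.002,-0.002,0,0,0,0,0,-0.005,-0.002,0,0,0,0,0,-0.008,-0.003,0,0,0,0,0,-0.011,-0.004,0,0,0,0,0,-0.014,-0.005,0,0,0,0,0,-0.017,-0.006,0,0,0,0,0,-0.0195,-0.008,0,0,0,0,0,-0.022,-0.01,0,0,0,0,0,-0.024,-0.012,0,0,0,0,0,-0.026,-0.0145,0,0,0,0,0,-0.028,-0.017,0,0,0,0,0,-0.029,-0.02,0,0,0,0,0]'

```text
clock: 4.4
position: [610.5, -18.5, 79.8]
orientation: [3.141, 0.0, 1.57]
force: [2.1, -0.6, 0.3]
grip_width: -0.001
```

```bash
python3 snap.py wrist 4;python3 snap.py side 4; python3 - <<'E'
import cv2
a=cv2.imread("pics/side4.png")[130:260,230:370];b=cv2.imread("pics/wrist4.png")[100:330,180:420]
cv2.imwrite("pics/sc4.png",cv2.hconcat([cv2.resize(a,(400,375)),cv2.resize(b,(400,375))]))
E
```

```text
4.45 [609.9 -18.6  79.6] [-3.142  0.     1.57 ] [ 1.3 -0.2  1. ]
4.5 [610.1 -18.5  79.7] [-3.141  0.     1.57 ] [1.  0.5 1. ]
```

View pics/sc4.png

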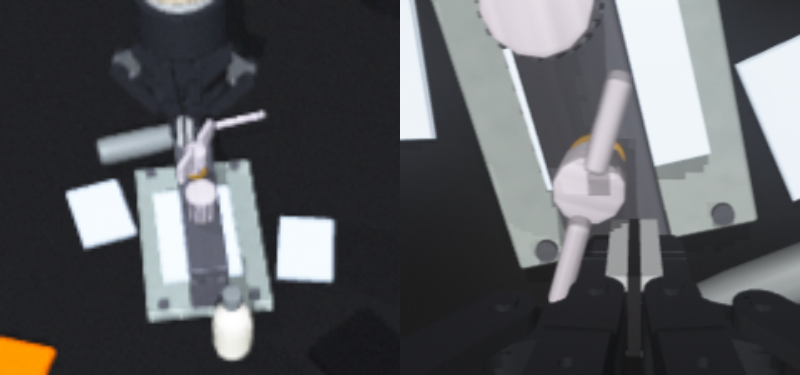

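>>> jog_arm --motion '[-0.002,-0.001,0,0,0,0,0,-0.0025,-0.0045,0,0,0,0,0,-0.003,-0.0075,0,0,0,0,0,-0.0035,-0.0105,0,0,0,0,0,-0.003,-0.0135,0,0,0,0,0,-0.0025,-0.017,0,0,0,0,0,-0.002,-0.02,0,0,0,0,0,-0.0005,-0.023,0,0,0,0,0,0.0005,-0.0255,0,0,0,0,0,0.0025,-0.028,0,0,0,0,0,0.0045,-0.0305,0,0,0,0,0,0.0065,-0.033,0,0,0,0,0]'

```text
clock: 5.5
position: [577.2, -11.4, 79.6]
orientation: [-3.141, 0.0, 1.57]
force: [0.2, -0.3, 0.1]
grip_width: 0.001
```

```bash
python3 snap.py wrist 5;python3 snap.py side 5; python3 - <<'E'
import cv2
a=cv2.imread("pics/side5.png")[130:260,230:370];b=cv2.imread("pics/wrist5.png")[100:330,240:480]
cv2.imwrite("pics/sc5.png",cv2.hconcat([cv2.resize(a,(400,375)),cv2.resize(b,(400,375))]))
E
```

```text
5.55 [576.7 -11.   79.5] [-3.141 -0.     1.57 ] [ 0.6 -0.5  1.1]
5.6 [576.8 -11.1  79.5] [-3.141 -0.     1.57 ] [ 0.2 -0.1  0.3]
```

View pics/sc5.png

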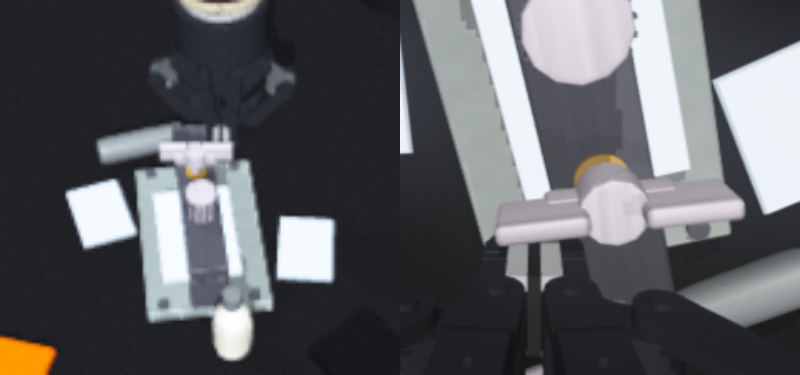

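>>> jog_arm --motion '[0.002,-0.0015,0,0,0,0,0,0.0045,-0.003,0,0,0,0,0,0.007,-0.0045,0,0,0,0,0,0.01,-0.0055,0,0,0,0,0,0.013,-0.0065,0,0,0,0,0,0.0165,-0.007,0,0,0,0,0,0.0195,-0.007,0,0,0,0,0,0.0225,-0.007,0,0,0,0,0,0.0255,-0.0065,0,0,0,0,0,0.0285,-0.0055,0,0,0,0,0,0.0315,-0.0045,0,0,0,0,0]'

```text
clock: 6.52
position: [572.9, 20.3, 79.5]
orientation: [-3.141, -0.0, 1.57]
force: [-0.7, -1.3, 0.9]
grip_width: -0.002
```

```bash
python3 snap.py wrist 6;python3 snap.py side 6; python3 - <<'E'
import cv2
a=cv2.imread("pics/side6.png")[130:260,230:370];b=cv2.imread("pics/wrist6.png")[100:330,240:480]
cv2.imwrite("pics/sc6.png",cv2.hconcat([cv2.resize(a,(400,375)),cv2.resize(b,(400,375))]))
E
```

```text
6.5667 [573.1  20.8  79.5] [-3.141e+00 -1.000e-03  1.570e+00] [-0.9 -0.1 -0.7]
6.6167 [573.1  20.6  79.6] [-3.141 -0.     1.57 ] [-0.   0.3 -0.7]
```

View pics/sc6.png

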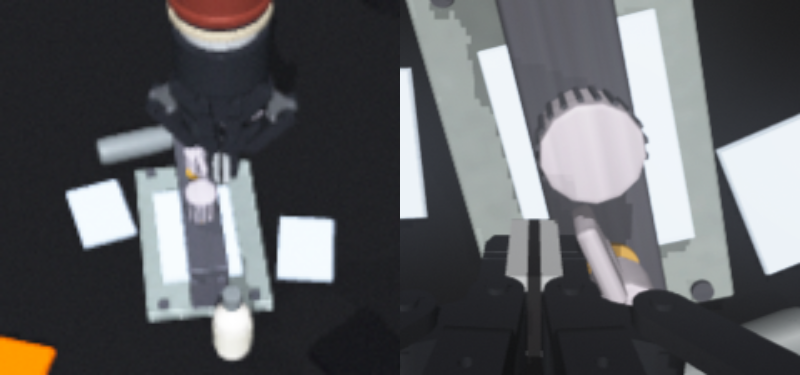

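>>> jog_arm --motion '[-0.003,-0.0015,0,0,0,0,0,-0.006,-0.003,0,0,0,0,0,-0.006,-0.003,-0.015,0,0,0,0,-0.006,-0.003,-0.045,0,0,0,0,-0.006,-0.003,-0.08,0,0,0,0,-0.008,0.02,-0.09,0,0,0,0,-0.01,0.04,-0.1,0,0,0,0,-0.01,0.058,-0.1,0,0,0,0,-0.01,0.058,-0.1,0,0,0,0,-0.01,0.058,-0.1,0,0,0,0,-0.01,0.058,-0.1,0,0,0,0]'

```text
clock: 7.53
position: [629.9, 9.7, 178.7]
orientation: [-3.14, -0.0, 1.57]
force: [-0.5, 0.1, -0.0]
grip_width: -0.001
```

```bash
cat > wing.py <<'E'
import sys,numpy as np,cv2
from h import *
def run(tag,zlo=88):
    z=np.load(f"wrist{tag}.npz"); K,T,im,d=z["K"],z["T"],z["im"],z["d"]; P=cloud(d,K,T)
    m=(d>0)&(P[...,2]>zlo)&(P[...,2]<112)&(np.hypot(P[...,0]-600,P[...,1]-8)<33.5)
    t=P[m]; zt=np.percentile(t[:,2],85); t=t[t[:,2]>zt-5]
    rr=np.hypot(t[:,0]-600,t[:,1]-8); a=np.degrees(np.arctan2(t[:,1]-8,t[:,0]-600))[rr>13]
    print("ztop",zt.round(1),"n",len(t),"wing angle mod180",np.degrees(np.angle(np.exp(2j*np.radians(a)).mean())/2).round(1),"mean",t.mean(0).round(1), "hist",np.histogram(a,24,(-180,180))[0])
run(sys.argv[1],float(sys.argv[2]) if len(sys.argv)>2 else 88)
E
python3 snap.py wrist 7; python3 wing.py 1; python3 wing.py 7
```

```text
7.5833 [629.7   9.8 178.7] [-3.14 -0.    1.57] [-0.7  0.8 -0.4]
ztop 104.9 n 353 wing angle mod180 -54.7 mean [599.2   7.7 104.4] hist [  0   0   0   0   0   0   0  41  91   0   0   0   0   0   0   0   0   0
   0   6 118  11   0   0]
ztop 101.4 n 545 wing angle mod180 -67.0 mean [599.5   8.3 100.7] hist [  0   0   0   0   0   0  18 177   6   0   0   0   0   0   0   0   0   0
   2 183  26   0   0   0]
```

View pics/wrist7.png

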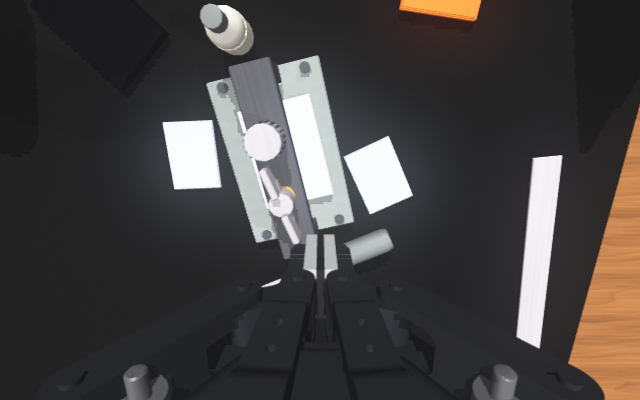

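>>> jog_arm --motion '[0,0.001,0.02,0,0,0,0,0,0.001,0.045,0,0,0,0,0,0.001,0.07,0,0,0,0,0,0.001,0.085,0,0,0,0,0,0.001,0.094,0,0,0,0,0,0.001,0.099,0,0,0,0,0,0.001,0.099,0,0,0,0,0,0.001,0.099,0,0,0,0]'

```text
clock: 8.25
position: [632.4, 9.8, 81.5]
orientation: [3.141, 0.0, 1.57]
force: [0.1, 0.2, 1.0]
grip_width: 0.003
```

>>> jog_arm --motion '[-0.002,-0.001,0,0,0,0,0,-0.005,-0.001,0,0,0,0,0,-0.008,-0.002,0,0,0,0,0,-0.011,-0.003,0,0,0,0,0,-0.014,-0.004,0,0,0,0,0,-0.017,-0.005,0,0,0,0,0,-0.0195,-0.007,0,0,0,0,0,-0.022,-0.009,0,0,0,0,0,-0.024,-0.011,0,0,0,0,0,-0.026,-0.0135,0,0,0,0,0,-0.028,-0.016,0,0,0,0,0,-0.029,-0.019,0,0,0,0,0]'

```text
clock: 9.25
position: [613.0, -19.4, 80.7]
orientation: [3.141, 0.0, 1.57]
force: [1.4, 1.0, 1.5]
grip_width: -0.003
```

>>> jog_arm --motion '[-0.001,-0.0035,0,0,0,0,0,-0.002,-0.0065,0,0,0,0,0,-0.0025,-0.0095,0,0,0,0,0,-0.0025,-0.0125,0,0,0,0,0,-0.0025,-0.0155,0,0,0,0,0,-0.002,-0.019,0,0,0,0,0,-0.001,-0.022,0,0,0,0,0,0,-0.025,0,0,0,0,0,0.0015,-0.0275,0,0,0,0,0,0.0035,-0.03,0,0,0,0,0,0.0055,-0.0325,0,0,0,0,0,0.0075,-0.035,0,0,0,0,0]'

```text
clock: 10.25
position: [577.7, -11.4, 80.6]
orientation: [-3.141, 0.0, 1.57]
force: [0.3, -0.2, 0.3]
grip_width: 0.001
```

```bash
python3 snap.py wrist 8;python3 snap.py side 8; python3 - <<'E'
import cv2
a=cv2.imread("pics/side8.png")[130:260,230:370];b=cv2.imread("pics/wrist8.png")[100:330,240:480]
cv2.imwrite("pics/sc8.png",cv2.hconcat([cv2.resize(a,(400,375)),cv2.resize(b,(400,375))]))
E
```

```text
10.3 [577.2 -11.   80.5] [-3.141 -0.     1.57 ] [1.6 0.6 0.3]
10.35 [577.3 -11.1  80.5] [-3.141 -0.     1.57 ] [-0.3  1.2  0.1]
```

View pics/sc8.png

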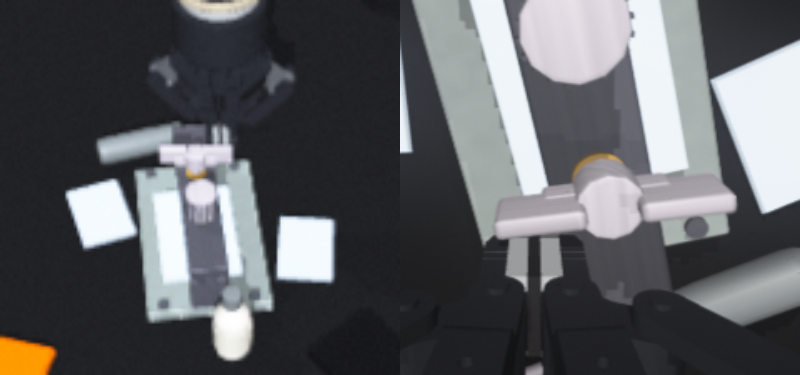

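Same state as the first stroke at this point, and the stack has not moved. I'll finish the stroke.

>>> jog_arm --motion '[0.002,-0.002,0,0,0,0,0,0.0045,-0.0035,0,0,0,0,0,0.007,-0.005,0,0,0,0,0,0.01,-0.006,0,0,0,0,0,0.013,-0.007,0,0,0,0,0,0.0165,-0.0075,0,0,0,0,0,0.0195,-0.0075,0,0,0,0,0,0.0225,-0.0075,0,0,0,0,0,0.0255,-0.007,0,0,0,0,0,0.0285,-0.006,0,0,0,0,0,0.0315,-0.005,0,0,0,0,0]'

```text
clock: 11.27
position: [572.9, 20.3, 80.5]
orientation: [-3.141, -0.0, 1.57]
force: [-0.8, -1.7, 0.2]
grip_width: -0.002
```

>>> jog_arm --motion '[-0.003,-0.0015,0,0,0,0,0,-0.006,-0.003,0,0,0,0,0,-0.006,-0.003,-0.015,0,0,0,0,-0.006,-0.003,-0.045,0,0,0,0,-0.006,-0.003,-0.08,0,0,0,0,-0.008,0.01,-0.11,0,0,0,0,-0.01,0.025,-0.14,0,0,0,0,-0.01,0.025,-0.15,0,0,0,0,-0.01,0.025,-0.15,0,0,0,0,-0.01,0.025,-0.15,0,0,0,0,-0.01,0.025,-0.15,0,0,0,0]'

```text
clock: 12.18
position: [596.4, 10.0, 228.3]
orientation: [-3.138, -0.001, 1.57]
force: [-1.2, 0.4, -0.8]
grip_width: -0.0
```

```bash
python3 snap.py wrist 9; python3 wing.py 9 85; python3 snap.py scene 9; python3 - <<'E'
import cv2
a=cv2.imread("pics/scene9.png")[170:270,250:390];b=cv2.imread("pics/wrist9.png")[30:270,200:440]
cv2.imwrite("pics/sc9.png",cv2.hconcat([cv2.resize(a,(420,300)),cv2.resize(b,(300,300))]))
E
```

```text
12.2333 [596.3  10.1 227.9] [-3.137e+00 -1.000e-03  1.570e+00] [-0.2  0.2 -0.6]
ztop 98.5 n 355 wing angle mod180 -66.5 mean [599.4   7.8  97.8] hist [  0   0   0   0   0   0  14 117   3   0   0   0   0   0   0   0   0   0
   0 110  27   0   0   0]
12.2833 [596.3  10.  228. ] [-3.137e+00 -1.000e-03  1.570e+00] [ 0.   0.3 -0.5]
```

View pics/sc9.png

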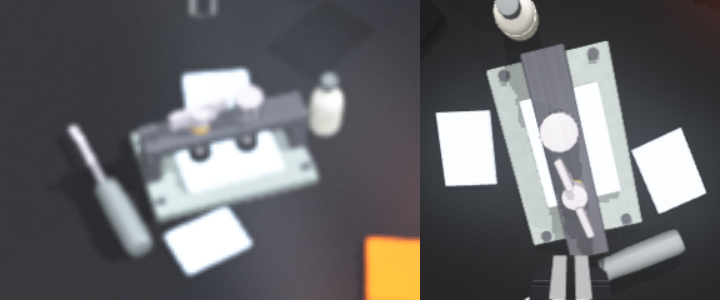

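The wings have turned about 372° (6.5 rad) and sunk 6.4 mm, which puts the joint at about 7.7. That figure assumes a start of 1.2. I'll add a short stroke of about 0.6 rad so it holds for any start in the stated range, still well short of the stop at 10.

>>> jog_arm --motion '[0,0.018,0,0,0,0,0,0,0.036,0,0,0,0,0,0,0.036,0.02,0,0,0,0,0,0.036,0.05,0,0,0,0,0,0.036,0.08,0,0,0,0,0,0.036,0.11,0,0,0,0,0,0.036,0.13,0,0,0,0,0,0.036,0.143,0,0,0,0,0,0.036,0.149,0,0,0,0,0,0.036,0.149,0,0,0,0,0,0.036,0.149,0,0,0,0]'

```text
clock: 13.2
position: [634.4, 9.8, 82.2]
orientation: [3.141, 0.0, 1.57]
force: [0.1, 0.2, 1.2]
grip_width: -0.004
```

>>> jog_arm --motion '[-0.002,-0.001,0,0,0,0,0,-0.005,-0.001,0,0,0,0,0,-0.008,-0.002,0,0,0,0,0,-0.011,-0.003,0,0,0,0,0,-0.014,-0.004,0,0,0,0,0,-0.017,-0.005,0,0,0,0,0,-0.0195,-0.007,0,0,0,0,0,-0.022,-0.009,0,0,0,0,0,-0.024,-0.011,0,0,0,0,0,-0.026,-0.0135,0,0,0,0,0,-0.0275,-0.015,0,0,0,0,0,-0.0275,-0.015,0,0,0,0,0]'

```text
clock: 14.2
position: [618.7, -17.9, 81.6]
orientation: [-3.141, 0.0, 1.57]
force: [-0.3, 0.1, -0.2]
grip_width: 0.003
```

>>> jog_arm --motion '[0.003,0.002,0,0,0,0,0,0.006,0.004,0,0,0,0,0,0.007,0.005,-0.015,0,0,0,0,0.007,0.005,-0.045,0,0,0,0,0.007,0.005,-0.08,0,0,0,0,0.01,0,-0.11,0,0,0,0,0.02,-0.02,-0.14,0,0,0,0,0.02,-0.02,-0.15,0,0,0,0,0.02,-0.02,-0.15,0,0,0,0,0.02,-0.02,-0.15,0,0,0,0]'

```text
clock: 15.03
position: [599.4, 2.5, 231.6]
orientation: [3.141, 0.0, 1.57]
force: [-0.1, -0.4, 0.2]
grip_width: 0.002
```

```bash
python3 snap.py wrist 10; python3 wing.py 10 85; python3 snap.py scene 10; python3 - <<'E'
import cv2,numpy as np
from h import *
a=cv2.imread("pics/scene10.png")[170:270,250:390];b=cv2.imread("pics/wrist10.png")[30:270,200:440]
cv2.imwrite("pics/sc10.png",cv2.hconcat([cv2.resize(a,(420,300)),cv2.resize(b,(300,300))]))
# stack shift: bright pixels in scene between start, now
for t in ("0","9","10"):
    z=np.load(f"scene{t}.npz"); im=z["im"]; m=(im.min(2)>215).astype(np.uint8); m[:,:300]=0;m[:,350:]=0;m[:200]=0;m[:][240:]=0
    n,l,s,c=cv2.connectedComponentsWithStats(m); i=1+s[1:,4].argmax(); print(t,s[i],c[i].round(2))
E
```

```text
15.0833 [598.7   2.4 230. ] [-3.14 -0.    1.57] [-0.8  0.2 -1.1]
ztop 98.4 n 340 wing angle mod180 -84.1 mean [599.6   8.   97.8] hist [  0   0   0   0   0  29  98   1   0   0   0   0   0   0   0   0   0   6
 118   7   0   0   0   0]
15.1333 [598.3   2.4 229.2] [-3.138 -0.     1.57 ] [ 0.5  0.3 -0.9]
0 [301 214  49  26 636] [326.   227.08]
9 [301 214  49  26 629] [326.14 227.12]
10 [301 214  49  26 631] [326.11 227.14]
```

View pics/sc10.png

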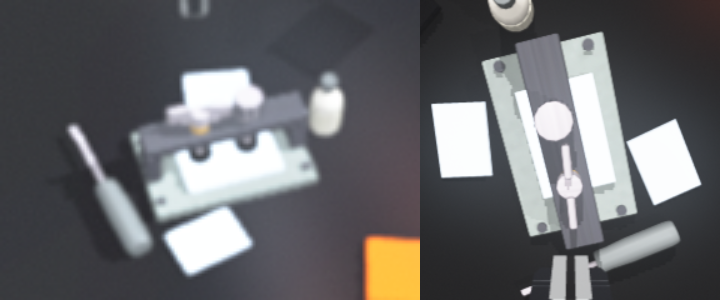

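```bash
python3 - <<'E'
from rig import r
print(r.job_done())
E
```

```text
the job is handed in; nothing more can be done
None
```

I turned the wing screw clockwise by about 389° (6.8 rad) with the shut fingertips: two long strokes and one short one. Then I moved clear, about 230 mm above the desk, and handed the job in after about 15 s.

- **Screw:** The wing top sank from 104.9 to 98.4 mm, 6.5 mm against the 6.8 mm expected. The last 0.3 rad showed hardly any drop, which is within the noise of the depth readings. I put the joint at about 8.0 rad, with the foot pressing on the stack and the stop at 10 not reached. That relies on my estimated start of 1.2 rad. For any start in the stated range the result is 7.0 to 8.2.
- **Last stroke:** It gave 0.31 rad rather than the roughly 0.6 I had planned. I left it there because the total was enough.
- **Forces:** Wrist force readings at the end of each move stayed around 2 N or less; I did not see the peaks in between.
- **Surroundings:** The stack moved about 0.1 pixel in the scene camera. The bystanders near the jig look unmoved in the pictures. My path kept clear of the knurled knob, though I did not measure its angle.
- **Not measured:** I could not read the foot's pressing force directly; it follows only from the turn angle and the sinking.

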